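# Set out cookie stamps in an even row along a straightedge

### The job

Set the loose cookie stamps out in an even row ready for oiling: lay the marked metal straightedge on the counter flush against the chopping board's front edge, roughly centred on it, then bring the stamps, knob up, snug and square against its free long side, each centred on an engraved line, one to a line, starting at the line next to the hanging hole and skipping none. Once the whole row stands, lift the straightedge out and lay it flat again about where you found it, leaving the row as even and straight as it was and the other things where they are.

Things in the scene. Friction and masses are not known exactly. Their poses are not given: they have to be found in the camera images.
- board: yellow plastic chopping board, 200 (its x) x 280 (its y) x 11 mm high, lying flat and fixed on the counter behind the work area, its own +x pointing away from the robot. Origin: centre of its underside; its front edge (towards the robot) is the long edge at x = -100 mm in its frame. Wall cabinets hang over the back of the counter, from 435 mm above it and beyond 580 mm from the robot's base axis (straight ahead): cross from side to side near the counter's front.
- straightedge: aluminium straightedge, a straight bar 30 (its x) x 340 (its y) x 32 mm high, 0.2 kg, loose. Origin: centre of its underside; its y runs along its length. Four black lines are engraved across it, at y = +135, +45, -45, -135 mm, and a brass-rimmed hanging hole is at the +y end (y = +156 mm; only a look, nothing goes in it). It starts lying along the counter near its front edge at the left, hole to the left.
- mark_1 (a point): engraved line 1 counted from the hanging hole: the middle of the line on the straightedge's top face (x = 0, y = +135, z = 32 mm in its frame; axes as the straightedge's)
- mark_2 (a point): engraved line 2 counted from the hanging hole: the middle of the line on the straightedge's top face (x = 0, y = +45, z = 32 mm in its frame; axes as the straightedge's)
- mark_3 (a point): engraved line 3 counted from the hanging hole: the middle of the line on the straightedge's top face (x = 0, y = -45, z = 32 mm in its frame; axes as the straightedge's)
- mark_4 (a point): engraved line 4 counted from the hanging hole: the middle of the line on the straightedge's top face (x = 0, y = -135, z = 32 mm in its frame; axes as the straightedge's)
- stamp_1: wooden cookie stamp standing on its square base, loose: base 60 x 60 x 16 mm, above it a 16 mm neck and on top an upright square knob 24 x 24 mm (sides parallel to the base) from 20 to 50 mm height; 50 mm tall in all, 0.12 kg. Origin: centre of its underside, z up through the knob. All stamps are alike; at least three of the four are present in a run.
- stamp_2: wooden cookie stamp standing on its square base, loose: base 60 x 60 x 16 mm, above it a 16 mm neck and on top an upright square knob 24 x 24 mm (sides parallel to the base) from 20 to 50 mm height; 50 mm tall in all, 0.12 kg. Origin: centre of its underside, z up through the knob. All stamps are alike; at least three of the four are present in a run.
- stamp_3: wooden cookie stamp standing on its square base, loose: base 60 x 60 x 16 mm, above it a 16 mm neck and on top an upright square knob 24 x 24 mm (sides parallel to the base) from 20 to 50 mm height; 50 mm tall in all, 0.12 kg. Origin: centre of its underside, z up through the knob. All stamps are alike; at least three of the four are present in a run.
- stamp_4: wooden cookie stamp standing on its square base, loose: base 60 x 60 x 16 mm, above it a 16 mm neck and on top an upright square knob 24 x 24 mm (sides parallel to the base) from 20 to 50 mm height; 50 mm tall in all, 0.12 kg. Origin: centre of its underside, z up through the knob. All stamps are alike; at least three of the four are present in a run.
- teaspoon: metal teaspoon 137 x 28 x 13 mm lying on the counter at the left, loose; bystander
- salt_shaker: salt shaker 44 mm across, 90 mm tall, standing at the left, loose; bystander; origin: centre of its underside
- fish_tin: low round food tin 86 mm across, 40 mm high, at the right behind the stamps, loose; bystander; origin: centre of its underside

How it is judged:
By the outcome, as a careful person would: the job done as asked, in the order asked, and still so for the second after the job is handed in, with the robot touching nothing.
Of stamp_1, stamp_2, stamp_3, stamp_4 only 3 to 4 are there at a start; the rules pass over those that are not, and their reading is None.
At some moment in a run one of stamp_1, stamp_2, stamp_3, stamp_4 may be knocked a few centimetres aside while the robot is not near it.
Once in a run the grip may slacken for a moment while it holds something.
It also fails if it takes over 208 s, if anything falls off the work surface, if the arm or the gripper's body presses on something with over 40 N, if the wrist force passes 120 N, or if a joint passes its speed limit or range.

### The arm

A 6-joint arm with a two-finger parallel gripper is mounted at the origin on a cart in front of the work surface, level with it; the furniture and walls round the work are solid. World frame = base frame: x ahead of the robot, y to its left, z up, the work surface at z = 0. Lengths are in mm, angles in rad, forces in N, time in s.
With the tool pointing down it reaches from about 300 to 775 mm from the base axis. Payload 14.6 kg.
Tool frame: the origin (TCP) lies at the very end of the fingers, on their centre line; the grasp point (between the pads) lies 19 mm behind it (grip_point_offset is the distance from the TCP to the grasp point, in mm); z points along the fingers, y is the line along which they close (so a half turn about z gives the same grasp; the last joint's range is limited). The gripper opens to 94 mm and grips with 3 to 60 N. Pads are 16 mm wide; open, the fingers measure 119 mm over their backs; the gripper's body (75 mm by 177 mm) begins 78 mm behind the grasp point.
Start: joints at [-1.208, 0.3, 1.521, -0, 1.321, -0.067], TCP at [229.171, -499.97, 205.446] pointing down, gripper open.
Joint ranges: [-3.03, 3.03], [-0.79, 2.21], [0.23, 2.52], [-1.04, 4.18], [0, 3.07], [-2.55, 2.55]. Speed limits (rad/s): [2.22, 2.22, 2.57, 3.14, 3.14, 3.14].

### API

Orientations are given as [roll, pitch, yaw] about the fixed x, y, z axes, in that order (R = Rz(yaw) Ry(pitch) Rx(roll)).
In Python, from cell import read_state, camera, camera_info, sign_off, grip_point_offset gives the robot as it stands.
- The arm moves only by the shell command python3 -m handwheel 'ROWS' [FORCE]. ROWS is text: rows parted by semicolons, each of 5 numbers parted by spaces: the shift along the world's x, y, z in units of 40 mm (1.0 is 40 mm), then the turn about the world's z in units of 5 degrees (1.0 is 5 degrees), then the closure, from 0 (fully open) to 1 (shut). In form: dx dy dz yaw gripper; .... A call has 1 to 12 rows; each row shifts and turns the commanded pose from where the row before left it; what a row does not reach is not made up. A row lasts 1/12 s, in which the tool goes at most 41.7 mm and 7.16 degrees, less where a joint would pass 70% of its speed; a pose out of reach is approached as far as the arm can. A call is refused whole if a number of a shift passes 1 or a number of a turn 1, either way. A call with a gripper value outside its range is refused whole. The fingers move at their own pace and stop on an object; FORCE is the grip in N (left out, the last holds). Time passes only in rows, so rows that do not move let the fingers close. It gives the time, the measured TCP pose, the force, the opening and the grip force at its end, in the units of the state.
- read_state(): the state, without advancing time (a new reading comes with each control period).
- camera(name): name is "side" or "top"; returns (picture, depth): 420x560x3 uint8, red, green, blue; 420x560 float32, mm along the optical axis (not along the pixel's ray), 0 where there is no reading.
- camera_info(name): a dict with "intrinsics" (3x3 intrinsics, pixels), "world_from_camera" (4x4, takes a point from camera to world coordinates). Camera axes: x right, y down, z forward; pixel columns grow to the right and rows downward; lengths in mm; the calibration is good to about 2 mm. A picture is of the moment at which its call begins. camera_info takes no time and is no camera call.
- sign_off(): hands the job in; it is judged then, once.
The state is a dict: "clock": time; "joints": joint angles; "qd": joint speeds; "effort": joint torques, N m; "eef_pos": TCP position; "eef_rot": TCP orientation; "wrist_force": force on the tool from outside, world axes, zero at the start; "moment": the same for the moment, N m; "finger_gap": finger opening in mm; "finger_force": force on a finger pad.
Only numpy, scipy, OpenCV 4.12 (cv2) and the standard library are available. Lean on these libraries where they do the work, as an engineer would, in place of code of your own. Each camera call takes 0.05 s, during which the arm holds its last target. There are 200 camera calls.

## Working session

There is one attempt and no reset: what is moved stays moved. The work goes in short steps, Python scripts to look and compute and a shell command to move; the robot and the scene stay as the last step left them, time stands still between calls to the robot, and variables do not carry over. Pictures are saved under pics/ and viewed, at most 14 in all, crops included, and the job is handed in when it is done.

```bash
ls; mkdir -p pics; python3 - <<'E'
from cell import *
import cv2,numpy as np
for n in("side","top"):
    p,d=camera(n); cv2.imwrite(f"pics/{n}0.png",p[:,:,::-1]); i=camera_info(n); print(n,np.round(i["intrinsics"],1).tolist(),np.round(i["world_from_camera"],3).tolist())
print(read_state(),grip_point_offset)
E
```

```text
pics
side [[517.4, 0.0, 275.7], [0.0, 517.4, 202.7], [0.0, 0.0, 1.0]] [[-0.853, -0.294, 0.431, -103.979], [-0.521, 0.453, -0.723, 1118.985], [0.017, -0.842, -0.54, 809.498], [0.0, 0.0, 0.0, 1.0]]
top [[379.4, 0.0, 274.9], [0.0, 379.4, 207.1], [0.0, 0.0, 1.0]] [[0.035, -0.976, 0.215, 282.465], [-0.999, -0.033, 0.012, 99.882], [-0.004, -0.215, -0.977, 1072.811], [0.0, 0.0, 0.0, 1.0]]
{'clock': 0.1, 'joints': array([-1.20759346e+00,  3.00427512e-01,  1.52151654e+00, -1.83571234e-05,
        1.32069306e+00, -6.65975791e-02]), 'qd': array([-0.00076825, -0.00200692, -0.00050385,  0.00159423, -0.00044069,
       -0.00070479]), 'effort': array([ 2.40347952e-03, -5.32644224e+01, -3.53284907e+01,  7.09974999e-02,
        2.34695437e-02, -4.21096638e-05]), 'eef_pos': array([ 229.09009561, -499.76058007,  204.93753806]), 'eef_rot': array([-3.14054933e+00, -5.17653152e-05,  4.29804970e-01]), 'wrist_force': array([0.42890048, 0.22405686, 0.7222343 ]), 'moment': array([0.01072775, 0.00878636, 0.02622168]), 'finger_force': 0.0, 'finger_gap': 94.02412359214695} 18.8
```

View pics/top0.png

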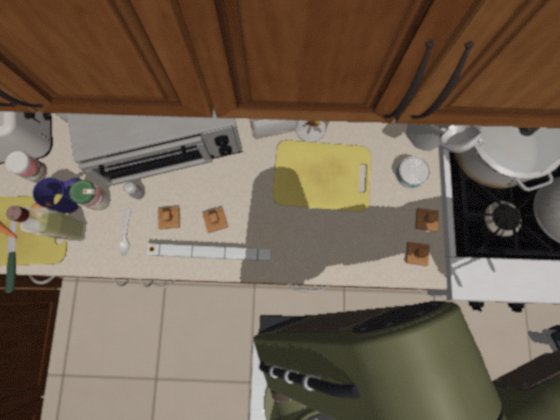

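View pics/side0.png

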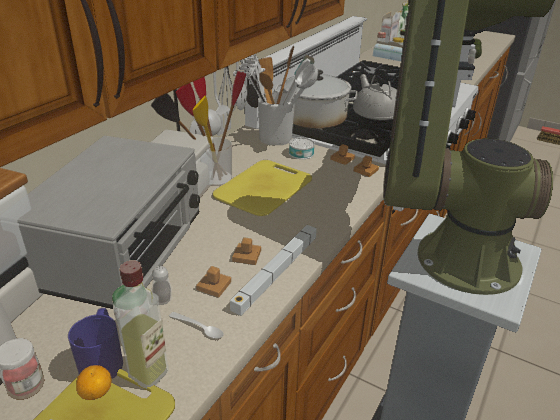

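```bash
cat > v.py <<'E'
from cell import *
import cv2,numpy as np
def look(n,save=None):
    p,d=camera(n); i=camera_info(n); K=i["intrinsics"];T=np.array(i["world_from_camera"])
    if save: cv2.imwrite(f"pics/{save}.png",p[:,:,::-1])
    v,u=np.mgrid[:420,:560]; r=np.stack([(u-K[0][2])/K[0][0],(v-K[1][2])/K[1][1],np.ones_like(u)],-1)
    W=(r*d[...,None])@T[:3,:3].T+T[:3,3]; W[d==0]=np.nan
    return p,W,K,T
def ray(uv,z,K,T):
    uv=np.atleast_2d(np.array(uv,float)); r=np.c_[(uv[:,0]-K[0][2])/K[0][0],(uv[:,1]-K[1][2])/K[1][1],np.ones(len(uv))]@T[:3,:3].T
    return T[:3,3]+r*((z-T[2,3])/r[:,2])[:,None]
def blobs(m,amin=20):
    n,l,s,c=cv2.connectedComponentsWithStats(m.astype(np.uint8),connectivity=4)
    return [(l==k) for k in range(1,n) if s[k,4]>=amin]
E
cat > a.py <<'E'
from v import *
for n in("top","side"):
    p,W,K,T=look(n); x,y,z=W[...,0],W[...,1],W[...,2]
    hsv=cv2.cvtColor(p,cv2.COLOR_RGB2HSV); ws=(x>230)&(x<800)&(abs(y)<620)
    print(n,"counter z",np.nanmedian(z[(x>350)&(x<500)&(abs(y)<400)]))
    for nm,m in(("brown",(hsv[...,0]<16)&(hsv[...,1]>110)&ws&(z<70)&(z>4)),("knob",ws&(z>42)&(z<62)&(hsv[...,0]<20)&(hsv[...,1]>90)),("bar",ws&(z>25)&(z<40)&(hsv[...,1]<60)),("yellow",(hsv[...,0]>20)&(hsv[...,0]<35)&(hsv[...,1]>120)&ws&(z<25))):
        for b in blobs(m):
            vv,uu=np.nonzero(b); c,wh,a=cv2.minAreaRect(np.c_[uu,vv].astype(np.float32))
            h=np.nanpercentile(z[b],85)
            P=ray(np.c_[uu,vv],h,K,T); cc,s,a=cv2.minAreaRect(P[:,:2].astype(np.float32))
            print(nm,b.sum(),"px",np.round(c),"z85 %.1f"%h,"rect",np.round(cc,1),np.round(s,1),round(a,1),"mean",np.round(P[:,:2].mean(0),1))
E
python3 a.py
```

```text
top counter z 1.0172494421194642
brown 25 px [312. 123.] z85 57.9 rect [758.3  14.9] [21.7 11.3] 76.8 mean [757.4  15.5]
brown 392 px [168. 217.] z85 47.2 rect [469.8 404.2] [55.8 52.6] 5.8 mean [469.4 404.4]
brown 382 px [215. 220.] z85 48.4 rect [467.6 276.3] [55.8 53. ] 19.1 mean [467.1 276.2]
brown 419 px [427. 219.] z85 47.1 rect [ 487.8 -305.3] [58.  55.9] 83.5 mean [ 487.8 -305.3]
brown 428 px [417. 253.] z85 48.3 rect [ 393.7 -274.1] [57.1 54.5] 82.5 mean [ 393.3 -274.3]
knob 30 px [312. 123.] z85 55.5 rect [758.1  15.4] [12.4 20.1] 1.9 mean [757.9  15.6]
knob 30 px [457. 159.] z85 58.1 rect [ 662.1 -393.6] [30.6  9.2] 22.3 mean [ 661.3 -394.6]
knob 73 px [165. 216.] z85 51.6 rect [473.1 413.1] [24.9 22. ] 5.7 mean [472.9 413.7]
knob 75 px [212. 218.] z85 51.9 rect [471.4 282.4] [24.  23.3] 20.9 mean [471.5 282.2]
knob 78 px [430. 218.] z85 51.6 rect [ 492.8 -314.1] [24.5 25.1] 86.8 mean [ 493.2 -315.3]
knob 88 px [421. 252.] z85 52.0 rect [ 395.2 -284.2] [26.3 24.5] 77.6 mean [ 395.4 -284.4]
bar 93 px [274. 132.] z85 37.1 rect [733.8 123.6] [ 11.2 128.1] 11.8 mean [733.  125
[... 4172 characters left out ...]
px [148. 226.] z85 32.7 rect [733.7 350.8] [12.3 60.8] 16.5 mean [733.7 352. ]
bar 256 px [148. 240.] z85 32.3 rect [695.4 392.9] [ 19.4 168.2] 16.0 mean [689.7 407.3]
bar 803 px [157. 246.] z85 32.6 rect [656.2 405.8] [ 42.1 221.2] 16.0 mean [656.5 400.5]
bar 1285 px [273. 265.] z85 33.9 rect [379.1 297.7] [344.4  36. ] 89.6 mean [378.9 311. ]
bar 115 px [134. 245.] z85 32.5 rect [706.3 435. ] [18.9 67.9] 15.8 mean [706.7 430.5]
bar 101 px [162. 292.] z85 38.5 rect [530.7 524.8] [41.1 33.6] 51.7 mean [528.1 525.5]
bar 104 px [101. 302.] z85 37.2 rect [619.1 616.2] [55.8 14.4] 14.4 mean [617.3 616.1]
yellow 3134 px [263. 187.] z85 12.2 rect [615.5 -11.8] [283.1 203.2] 87.4 mean [612.4  -1.3]
```

```bash
R="0.375 1 0 1 0.36"; python3 -m handwheel '0.4 1 0 1 0.36; 0.4 1 0 1 0.36; 0.4 1 0 1 0.36; 0.4 1 0 1 0.36; 0.4 1 0 1 0.36; 0.4 1 0 1 0.36; 0.4 1 0 1 0.36; 0.4 1 0 1 0.36; 0.4 1 0 1 0.36; 0.15 1 0 1 0.36; 0 1 0 1 0.36; 0 1 0 1 0.36' 20
cat > b.py <<'E'
from v import *
p,W,K,T=look("top"); hsv=cv2.cvtColor(p,cv2.COLOR_RGB2HSV)
m=(hsv[...,0]>19)&(hsv[...,0]<36)&(hsv[...,1]>100); m[:,:255]=0;m[:,390:]=0
b=max(blobs(m),key=lambda b:b.sum()); vv,uu=np.nonzero(b)
P=ray(np.c_[uu,vv],11,K,T)[:,:2].astype(np.float32); print(cv2.minAreaRect(P))
pts=[]
for u in range(285,362,3):
    c=np.nonzero(b[:,u])[0]
    if len(c): pts.append(ray([u,c.max()+.5],11,K,T)[0,:2])
pts=np.array(pts,np.float32); vx,vy,x0,y0=cv2.fitLine(pts,cv2.DIST_HUBER,0,.01,.01).ravel()
print("front edge: dir deg",np.degrees(np.arctan2(vy,vx)),"x at y=0",x0-y0*vx/vy,"resid",np.std((pts-[x0,y0])@[vy,-vx]))
E
python3 b.py
```

```text
clock: 1.2
eef_pos: [374.1, -29.9, 205.4]
eef_rot: [3.142, -0.0, 1.481]
wrist_force: [1.0, -1.0, 0.8]
finger_gap: 60.0
finger_force: 0.0
((617.0440673828125, -20.288619995117188), (275.12615966796875, 196.6632537841797), 87.14459991455078)
front edge: dir deg -83.72784 x at y=0 527.5766 resid 6.8968177
```

```bash
python3 -m handwheel '0 1 0 0.9 0.36; 0 1 0 0 0.36; 0 1 0 0 0.36; 0 1 0 0 0.36; 0 1 0 0 0.36; 0 1 -0.3 0 0.36; 0 1 -0.5 0 0.36; 0 0.9 -0.5 0 0.36; 0 0 0 0 0.36; 0 0 0 0 0.36';python3 b.py; python3 - <<'E'
from v import *
look("top","top1"); look("side","side1")
E
```

```text
clock: 2.08
eef_pos: [373.6, 282.1, 153.6]
eef_rot: [-3.139, 0.002, 1.558]
wrist_force: [-0.1, 0.0, 0.2]
finger_gap: 59.8
finger_force: 0.0
((617.5684204101562, -19.94757080078125), (275.85272216796875, 196.58583068847656), 87.12541961669922)
front edge: dir deg 87.11945 x at y=0 520.19086 resid 0.866136
```

View pics/side1.png

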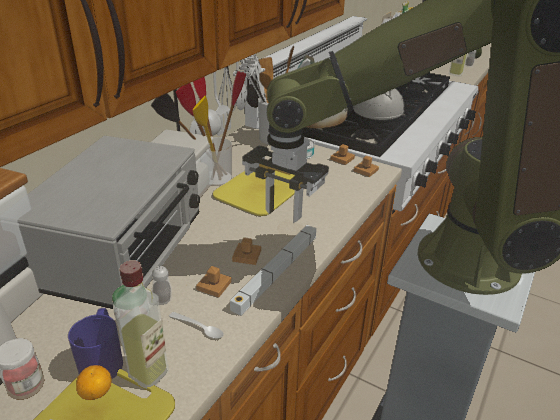

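```bash
python3 -m handwheel '0.13 0.23 -0.7 0 0.36; 0 0 -0.9 0 0.36; 0 0 -0.9 0 0.36; 0 0 -0.7 0 0.36; 0 0 -0.25 0 0.36; 0 0 0 0 0.36; 0 0 0 0 0.8; 0 0 0 0 0.8; 0 0 0 0 0.8; 0 0 0 0 0.8; 0 0 0 0 0.8; 0 0 0 0 0.8' 30
```

```text
clock: 3.23
eef_pos: [380.2, 290.9, 17.7]
eef_rot: [3.14, -0.001, 1.556]
wrist_force: [-0.4, -1.5, 6.4]
finger_gap: 29.6
finger_force: 30.0
```

```bash
python3 -m handwheel '0 0 0.5 0 0.8; 0 0 0.8 0 0.8; 0 0 0.8 0 0.8; 0 -0.5 0 0 0.8; 0 -0.8 0 0 0.8; 0 -0.8 0 -0.1 0.8; 0 -0.8 0 -0.1 0.8; 0 -0.8 0 -0.1 0.8; 0 -0.8 0 -0.1 0.8; 0 -0.8 0 0 0.8; 0 -0.8 0 0 0.8; 0 -0.8 0 0 0.8'; python3 -m handwheel '0.4 -0.6 0 0 0.8; 0.7 0 0 0 0.8; 0.8 0 0 0 0.8; 0.6 0 0 0 0.8; 0.2 0 0 0 0.8; 0 0 0 0 0.8; 0 0 0 0 0.8';  python3 - <<'E'
from v import *
look("top","top2"); look("side","side2")
E
```

```text
clock: 4.23
eef_pos: [379.3, 13.2, 101.1]
eef_rot: [3.141, 0.0, 1.521]
wrist_force: [-0.3, -0.1, -1.0]
finger_gap: 29.9
finger_force: 30.0
clock: 4.82
eef_pos: [486.7, -9.3, 100.5]
eef_rot: [-3.14, -0.0, 1.521]
wrist_force: [-0.8, 0.6, -1.7]
finger_gap: 29.4
finger_force: 30.0
```

View pics/side2.png

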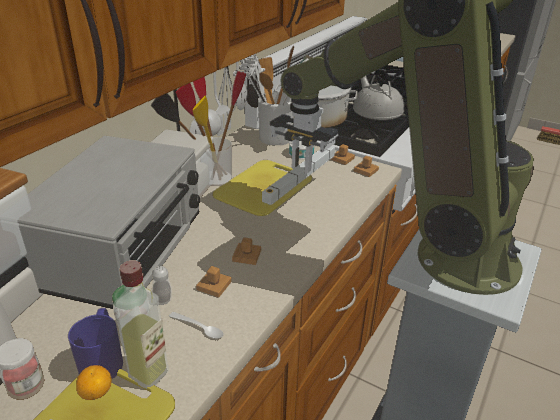

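```bash
python3 -m handwheel '0 0 -0.6 0 0.8; 0 0 -0.7 0 0.8; 0 0 -0.5 0 0.8; 0 0 -0.2 0 0.8; 0 0 -0.05 0 0.8; 0 0 0 0 0.8; 0.1 0 0 0 0.8; 0.1 0 0 0 0.8; 0 0 0 0 0.8';  python3 -m handwheel '0.05 0 0 0 0.8; 0.05 0 0 0 0.8; 0 0 0 0 0.8; 0 0 0 0 0.8'
```

```text
clock: 5.67
eef_pos: [497.0, -9.5, 20.0]
eef_rot: [3.139, 0.0, 1.521]
wrist_force: [-0.4, -0.7, -1.4]
finger_gap: 29.6
finger_force: 30.0
clock: 6.0
eef_pos: [499.7, -9.4, 18.9]
eef_rot: [3.142, 0.0, 1.521]
wrist_force: [0.5, 0.4, -2.5]
finger_gap: 29.8
finger_force: 30.0
```

```bash
python3 -m handwheel '0 0 -0.03 0 0.8; 0 0 0 0 0.8; 0 0 0 0 0.8'; for i in 1 2 3; do python3 -m handwheel '0.03 0 0 0 0.8; 0 0 0 0 0.8' | grep -E "pos|wrist"; done
```

```text
clock: 6.25
eef_pos: [499.7, -9.4, 17.8]
eef_rot: [3.141, -0.0, 1.521]
wrist_force: [-1.1, -0.1, 3.7]
finger_gap: 29.9
finger_force: 30.0
eef_pos: [500.7, -9.4, 17.8]
wrist_force: [-3.0, -0.4, 5.4]
eef_pos: [501.9, -9.4, 17.8]
wrist_force: [-3.4, -0.6, 6.7]
eef_pos: [503.1, -9.4, 17.8]
wrist_force: [-2.9, 0.1, 5.5]
```

```bash
python3 -m handwheel '0.03 0 0 0 0.8; 0 0 0 0 0.8' | grep -E "pos|wrist"; python3 -m handwheel '0.03 0 0 0 0.8; 0 0 0 0 0.8' | grep -E "pos|wrist"; python3 b.py
```

```text
eef_pos: [504.2, -9.4, 17.8]
wrist_force: [-4.2, 0.4, 6.3]
eef_pos: [504.3, -9.4, 17.8]
wrist_force: [-13.1, -0.1, 15.0]
((620.0382080078125, -20.362747192382812), (274.7402038574219, 189.9198455810547), 87.2181167602539)
front edge: dir deg -55.39076 x at y=0 582.85657 resid 28.327291
```

```bash
python3 -m handwheel '0 0 0 0 0.6; 0 0 0 0 0.6; 0 0 0 0 0.6; 0.05 0 0 0 0.6; 0 0 0 0 0.6'; python3 -m handwheel '0.04 0 0 0 0.6; 0 0 0 0 0.6' | grep -E "pos|wrist"; python3 -m handwheel '0.03 0 0 0 0.6; 0 0 0 0 0.6' | grep -E "pos|wrist"
```

```text
clock: 7.55
eef_pos: [508.0, -9.4, 17.6]
eef_rot: [3.141, -0.0, 1.521]
wrist_force: [-0.7, 0.1, -0.3]
finger_gap: 37.7
finger_force: 0.0
eef_pos: [508.6, -9.4, 17.4]
wrist_force: [-5.5, -0.4, 5.4]
eef_pos: [508.5, -9.4, 17.2]
wrist_force: [-16.7, -0.7, 13.7]
```

```bash
python3 -m handwheel '-0.12 0 0 0 0.6; 0 0 0 0 0.6; 0 0 0.5 0 0.5; 0 0 0.9 0 0.5; 0 0 0.9 0 0.5; -0.3 0.8 0.3 0 0.3; -0.5 1 0 0 0.3; -0.5 1 0 0 0.3; -0.5 1 0 0 0.3; 0 1 0 0 0.3; 0 1 0 0 0.3; 0 1 0 0 0.3' | grep eef; python3 -m handwheel '0 1 0 0 0.3; 0 1 0 0 0.3; 0 1 0 0 0.3; 0 0 0 0 0.3'|grep eef; cat > c.py <<'E'
from v import *
import sys
p,W,K,T=look("top",sys.argv[1]); x,y,z=W[...,0],W[...,1],W[...,2]
cv2.imwrite(f"pics/{sys.argv[1]}c.png",cv2.resize(p[130:280,150:450,::-1],None,fx=2.6,fy=2.6,interpolation=cv2.INTER_CUBIC))
q=look("side",sys.argv[1]+"s")[0]
cv2.imwrite(f"pics/{sys.argv[1]}sc.png",cv2.resize(q[130:300,190:400,::-1],None,fx=3.5,fy=3.5,interpolation=cv2.INTER_CUBIC))
E
python3 c.py p3; python3 a.py | grep -E "^top|side|knob|bar (1[0-9]|[6-9])[0-9][0-9]|bar [0-9]{4}"
```

```text
eef_pos: [437.5, 256.6, 122.1]
eef_rot: [3.14, -0.001, 1.521]
eef_pos: [437.0, 379.9, 121.3]
eef_rot: [3.141, -0.002, 1.525]
top counter z 1.9887035085007483
knob 23 px [311. 123.] z85 54.0 rect [758.7  15.3] [12.4 20.1] 1.9 mean [759.1  15.5]
knob 34 px [457. 160.] z85 57.9 rect [ 659.  -395.7] [37.9  7.9] 22.3 mean [ 659.9 -395.4]
knob 26 px [490. 186.] z85 57.8 rect [ 585.9 -480. ] [44.3  6.1] 75.9 mean [ 586.6 -478.9]
knob 75 px [212. 218.] z85 51.8 rect [471.4 282.4] [24.1 23.3] 20.9 mean [471.6 282.5]
knob 79 px [431. 218.] z85 51.5 rect [ 492.5 -315.5] [21.8 25.6] 87.1 mean [ 492.9 -315.4]
knob 87 px [422. 252.] z85 51.7 rect [ 395.7 -284.9] [24.  24.2] 87.4 mean [ 395.7 -284.6]
bar 661 px [413. 171.] z85 38.8 rect [ 627.6 -275.9] [85.7 88.4] 30.7 mean [ 628.  -277.1]
bar 954 px [481. 229.] z85 35.2 rect [ 474.  -454.3] [320.1 161.3] 41.5 mean [ 471.6 -470.8]
bar 1288 px [318. 212.] z85 34.3 rect [501.2  -7.1] [337.6  31.9] 87.0 mean [501.1 -10.7]
side counter z 2.9377064206606747
knob 98 px [326. 124.] z85 56.8 rect [ 609.8 -435.5] [155.5  41.4] 58.4 mean [ 610.8 -432.1]
knob 35 px [344. 146.] z85 51.3 rect [ 492.  -309.5] [22.9 37. ] 25.4 mean [ 492.4 -309. ]
knob 39 px [367. 158.] z85 51.0 rect [ 394.  -274.1] [25.  35.4] 22.6 mean [ 393.6 -275.4]
knob 30 px [243. 242.] z85 51.1 rect [477.  294.9] [ 9.7 28.2] 34.3 mean [475.7 294.8]
knob 95 px [213. 271.] z85 51.5 rect [471.2 422.1] [26.7 29.7] 6.6 mean [471.6 422. ]
bar 662 px [353. 137.] z85 34.8 rect [ 542.9 -503.3] [228.9 288.7] 89.2 mean [ 501.  -467.9]
bar 611 px [293. 193.] z85 34.0 rect [499.6  -0.5] [344.4  36.2] 87.6 mean [498.4 -12.5]
bar 801 px [157. 245.] z85 32.4 rect [657.2 402.7] [ 42.1 215. ] 16.0 mean [656.6 400.4]
```

View pics/p3c.png

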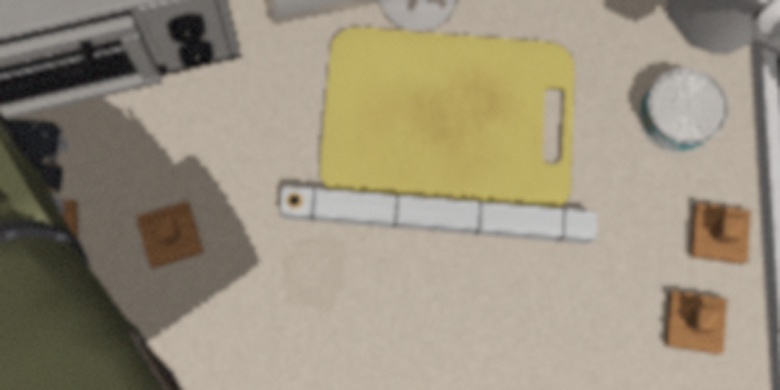

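View pics/p3sc.png

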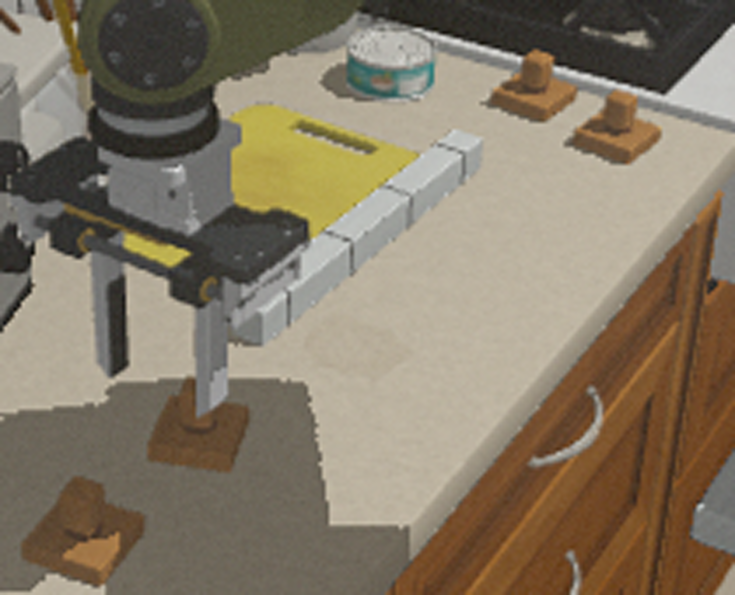

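```bash
cat > l.py <<'E'
from v import *
def lines():
    out={}
    for n in("top","side"):
        p,W,K,T=look(n); g=cv2.cvtColor(p,cv2.COLOR_RGB2GRAY).astype(np.float32); Ti=np.linalg.inv(T)
        # sample strip along bar axis on top face, z=32
        th=np.radians(-2.9); u=np.array([np.cos(th),np.sin(th),0]); v=np.array([-np.sin(th),np.cos(th),0])
        c=np.array([502.5 if n=="top" else 502.5,-8,32.]); s=np.arange(-175,175,.5); prof=0
        for o in(-6,-3,0,3,6):
            P=(c+o*u+s[:,None]*v-T[:3,3])@T[:3,:3]; uv=(P/P[:,2:])@np.array(K).T
            prof=prof+cv2.remap(g,uv[:,0].astype(np.float32),uv[:,1].astype(np.float32),cv2.INTER_LINEAR).ravel()/5
        w=cv2.medianBlur(prof.astype(np.float32).reshape(-1,1),5).ravel(); w=np.array([np.median(prof[max(0,i-30):i+30]) for i in range(len(prof))])
        d=np.clip(w-prof-4,0,None); r=[]
        for e in(135,45,-45,-135):
            k=abs(s-e)<9; r.append(round(float((s[k]*d[k]).sum()/(d[k].sum()+1e-9)),1) if d[k].sum()>10 else None)
        print(n,r)
lines()
E
python3 l.py; sleep 0; python3 -m handwheel '0 0 0 -1 0.36; 0 0 0 -1 0.36; 0 0 0 -1 0.36; 0 0 0 -1 0.36; 0 0 0 -1 0.36; 0.2 -0.4 0 -1 0.36; 0.2 -0.4 0 -1 0.36; 0.2 -0.4 0 -1 0.36; 0.2 -0.4 0 -1 0.36; 0 -0.4 0 -1 0.36; 0 -0.4 0 -1 0.36; 0 0 0 -1 0.36'; python3 -m handwheel '0 0 0 -1 0.36; 0 0 0 -0.4 0.36; 0 0 0 0 0.36'
```

```text
top [133.6, 44.1, -45.9, -135.8]
side [133.3, 44.6, -45.8, -135.3]
clock: 10.52
eef_pos: [470.2, 275.3, 122.0]
eef_rot: [3.141, -0.0, 0.466]
wrist_force: [0.0, -1.5, -0.6]
finger_gap: 60.3
finger_force: 0.0
clock: 10.77
eef_pos: [470.0, 277.4, 122.0]
eef_rot: [-3.142, -0.001, 0.348]
wrist_force: [-0.4, -0.3, 0.2]
finger_gap: 60.0
finger_force: 0.0
```

```bash
python3 -m handwheel '0.08 0.12 -0.5 0 0.36; 0 0 -0.8 0 0.36; 0 0 -0.8 0 0.36; 0 0 -0.4 0 0.36; 0 0 -0.05 0 0.36; 0 0 0 0 0.36; 0 0 0 0 0.8; 0 0 0 0 0.8; 0 0 0 0 0.8; 0 0 0 0 0.8; 0 0 0 0 0.8; 0 0 0 0 0.8' 25
```

```text
clock: 11.77
eef_pos: [473.1, 283.2, 20.0]
eef_rot: [3.142, -0.001, 0.351]
wrist_force: [0.0, -0.5, 7.1]
finger_gap: 23.7
finger_force: 24.6
```

```bash
python3 -m handwheel '0 0 0.5 0 0.8; 0 0 0.6 0 0.8; -0.1 -0.6 0 -1 0.8; -0.1 -0.8 0 -1 0.8; -0.1 -0.8 0 -1 0.8; -0.1 -0.8 0 -1 0.8; -0.02 -0.8 0 -0.6 0.8; 0 -0.08 0 0 0.8; 0 0 0 0 0.8; 0 0 -0.5 0 0.8; 0 0 -0.4 0 0.8; 0 0 0 0 0.8'; python3 -m handwheel '0 0 0 0 0.8; 0 0 0 0 0.8'
```

```text
clock: 12.77
eef_pos: [454.7, 128.6, 25.3]
eef_rot: [3.141, 0.004, -0.049]
wrist_force: [-0.4, 0.2, -1.7]
finger_gap: 24.1
finger_force: 25.0
clock: 12.93
eef_pos: [456.5, 128.7, 28.4]
eef_rot: [-3.141, -0.001, -0.049]
wrist_force: [0.2, 0.2, -1.3]
finger_gap: 24.1
finger_force: 25.0
```

```bash
python3 -m handwheel '0 0 -0.19 0 0.8; 0 0 0 0 0.8; 0 0 0 0 0.8;0.15 -0.01 0 0 0.8; 0 0 0 0 0.8; 0 0 0 0 0.8' | grep -E "pos|wrist"; for i in 1 ; do python3 -m handwheel '0.05 0 0 0 0.8; 0 0 0 0 0.8; 0 0 0 0 0.8' | grep -E "pos|wrist";python3 -m handwheel '0.05 0 0 0 0.8; 0 0 0 0 0.8; 0 0 0 0 0.8' | grep -E "pos|wrist"; done
```

```text
eef_pos: [462.5, 127.5, 20.1]
wrist_force: [-1.2, -0.6, -1.6]
eef_pos: [464.2, 127.6, 20.0]
wrist_force: [-0.1, -0.1, -2.1]
eef_pos: [465.2, 127.6, 20.1]
wrist_force: [-9.1, 0.8, 7.9]
```

```bash
python3 -m handwheel '0 0 0 0 0.5; 0 0 0 0 0.5; 0 0 0 0 0.4; 0 0 0.4 0 0.36; 0 0 0.8 0 0.36; 0 0 0.8 0 0.36; 0 0.8 0.6 0.9 0.36; 0 1 0 0.9 0.36; 0 1 0 0 0.36; 0 1 0 0 0.36; 0 1 0 0 0.36; 0 1 0 0 0.36'; python3 -m handwheel '0.2 1 0 0 0.36; 0 0.2 0 0 0.36; 0 0 0 0 0.36; 0 0 0 0 0.36'; python3 c.py p4; python3 a.py | grep -E "^(top|side|knob)"; python3 l.py
```

```text
clock: 14.93
eef_pos: [465.9, 361.7, 124.2]
eef_rot: [-3.141, -0.0, 0.107]
wrist_force: [0.8, -0.6, 0.2]
finger_gap: 60.0
finger_force: 0.0
clock: 15.27
eef_pos: [473.9, 407.1, 123.5]
eef_rot: [3.141, 0.001, 0.107]
wrist_force: [-0.9, -0.7, -0.3]
finger_gap: 59.9
finger_force: 0.0
top counter z 2.2366187933073434
knob 28 px [312. 123.] z85 54.8 rect [758.4  15.3] [12.4 20.1] 1.9 mean [757.9  14.8]
knob 24 px [456. 158.] z85 58.4 rect [ 664.7 -393.1] [23.4  7.9] 22.3 mean [ 663.9 -393.6]
knob 37 px [490. 186.] z85 57.1 rect [ 586.6 -480.8] [60.7  7.2] 76.9 mean [ 587.1 -480.4]
knob 77 px [431. 218.] z85 51.6 rect [ 492.8 -315.4] [21.8 24.9] 86.8 mean [ 493.2 -315.5]
knob 71 px [268. 223.] z85 52.6 rect [463.1 128.9] [23.4 22.7] 82.3 mean [462.8 128.8]
knob 88 px [422. 252.] z85 51.7 rect [ 395.6 -284.9] [24.  24.4] 87.4 mean [ 395.5 -284.6]
side counter z 2.168544496356276
knob 57 px [334. 123.] z85 57.0 rect [ 592.7 -455.8] [110.   26.5] 71.3 mean [ 592.4 -455.9]
knob 71 px [310. 125.] z85 56.0 rect [ 658.6 -386.2] [41.3 80.7] 85.6 mean [ 663.6 -387.6]
knob 38 px [344. 146.] z85 51.1 rect [ 492.  -309.5] [22.9 37.9] 25.4 mean [ 491.8 -308.3]
knob 38 px [367. 158.] z85 51.4 rect [ 393.7 -273.5] [24. 35.] 0.4 mean [ 393.5 -274.9]
knob 60 px [281. 213.] z85 51.2 rect [462.2 136.2] [25.1 31.8] 1.8 mean [462.3 137.2]
knob 93 px [213. 271.] z85 51.1 rect [471.3 421.8] [27.  29.7] 6.6 mean [471.9 422. ]
top [133.6, 44.1, -45.9, -135.9]
side [133.9, 44.6, -45.8, -135.3]
```

View pics/p4c.png

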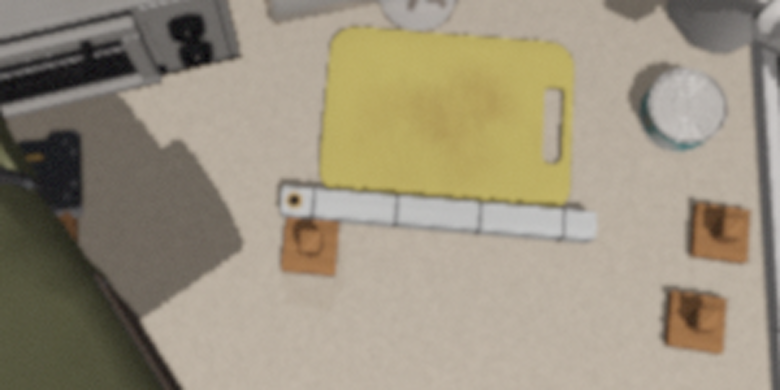

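```bash
python3 -m handwheel '0.03 0.13 -0.5 0 0.36; 0 0 -0.8 0 0.36; 0 0 -0.8 0 0.36; 0 0 -0.4 0 0.36; 0 0 -0.09 0 0.36; 0 0 0 0 0.36; 0 0 0 0 0.8; 0 0 0 0 0.8; 0 0 0 0 0.8; 0 0 0 0 0.8; 0 0 0 0 0.8; 0 0 0 0 0.8' 25
```

```text
clock: 16.57
eef_pos: [475.5, 413.0, 21.0]
eef_rot: [-3.141, -0.001, 0.107]
wrist_force: [0.4, -2.1, 4.6]
finger_gap: 24.0
finger_force: 24.3
```

```bash
python3 -m handwheel '0 0 0.5 0 0.8; 0 0 0.8 0 0.8; -0.1 -0.5 0.6 -0.9 0.8; -0.1 -0.9 0 -0.9 0.8; -0.1 -0.9 0 0 0.8; -0.1 -0.9 0 0 0.8; -0.1 -0.9 0 0 0.8; -0.09 -0.9 0 0 0.8; 0 -0.9 0 0 0.8; 0 -0.9 0 0 0.8; 0 -0.9 0 0 0.8; 0 -0.9 0 0 0.8'; python3 -m handwheel '0 -0.7 0 0 0.8; 0 -0.08 0 0 0.8; 0 0 0 0 0.8; 0 0 0 0 0.8'
```

```text
clock: 17.57
eef_pos: [451.3, 67.2, 96.6]
eef_rot: [-3.142, -0.0, -0.05]
wrist_force: [0.8, -0.2, -1.1]
finger_gap: 23.9
finger_force: 25.0
clock: 17.9
eef_pos: [451.8, 37.9, 96.5]
eef_rot: [-3.141, -0.0, -0.051]
wrist_force: [-0.4, 0.7, -1.8]
finger_gap: 23.7
finger_force: 25.0
```

```bash
python3 -m handwheel '0 0 -0.6 0 0.8; 0 0 -0.7 0 0.8; 0 0 -0.4 0 0.8; 0 0 -0.19 0 0.8; 0 0 0 0 0.8; 0 0 0 0 0.8; 0.12 0 0 0 0.8; 0 0 0 0 0.8; 0 0 0 0 0.8' | grep -E "pos|wrist|gap"; python3 -m handwheel '0.05 0 0 0 0.8; 0 0 0 0 0.8; 0 0 0 0 0.8' | grep -E "pos|wrist";python3 -m handwheel '0.05 0 0 0 0.8; 0 0 0 0 0.8; 0 0 0 0 0.8' | grep -E "pos|wrist"
```

```text
eef_pos: [457.0, 37.8, 21.2]
wrist_force: [-0.6, 0.6, -1.9]
finger_gap: 23.7
eef_pos: [458.6, 37.6, 20.9]
wrist_force: [-0.4, 0.7, -1.6]
eef_pos: [460.6, 37.6, 20.8]
wrist_force: [0.4, 0.2, -0.0]
```

```bash
python3 -m handwheel '0.03 0 0 0 0.8; 0 0 0 0 0.8; 0 0 0 0 0.8' | grep -E "pos|wrist";python3 -m handwheel '0.03 0 0 0 0.8; 0 0 0 0 0.8; 0 0 0 0 0.8' | grep -E "pos|wrist"
```

```text
eef_pos: [461.7, 37.6, 20.8]
wrist_force: [-0.8, -0.1, -1.7]
eef_pos: [461.8, 37.6, 20.6]
wrist_force: [-6.8, -0.1, 2.1]
```

```bash
python3 -m handwheel '0 0 0 0 0.5; 0 0 0 0 0.5; 0 0 0 0 0.4; 0 0 0.4 0 0.36; 0 0 0.8 0 0.36; 0 0 0.8 0 0.36; -0.3 -0.8 0.4 -0.5 0.36; -0.4 -0.9 0 0 0.36; -0.4 -0.9 0 0 0.36; -0.3 -0.9 0 0 0.36; -0.2 -0.9 0 0 0.36; 0 -0.9 0 0 0.36'; python3 -m handwheel '0 -0.9 0 0 0.36; 0 -0.9 0 0 0.36; 0 -0.9 0 0 0.36; 0 0 0 0 0.36; 0 0 0 0 0.36'; python3 a.py | grep -E "^(top|side|knob|brown)"; python3 l.py
```

```text
clock: 20.65
eef_pos: [397.7, -176.0, 117.3]
eef_rot: [3.141, -0.001, -0.094]
wrist_force: [-0.2, 0.7, 0.3]
finger_gap: 60.0
finger_force: 0.0
clock: 21.07
eef_pos: [398.6, -283.6, 116.6]
eef_rot: [-3.141, 0.0, -0.096]
wrist_force: [-0.6, 0.8, 0.4]
finger_gap: 60.0
finger_force: 0.0
top counter z 2.1255325637965825
brown 25 px [312. 123.] z85 60.1 rect [757.1  13.5] [23.6 10.9] 79.7 mean [756.6  15.1]
brown 293 px [427. 217.] z85 49.1 rect [ 493.2 -305.1] [55.1 44.8] 85.4 mean [ 495.2 -306. ]
brown 386 px [269. 225.] z85 48.2 rect [458.5 126.9] [53.9 55. ] 87.1 mean [458.2 126.9]
brown 389 px [301. 227.] z85 48.0 rect [454.3  40. ] [53.8 54.8] 87.5 mean [454.1  39.9]
brown 237 px [417. 253.] z85 19.5 rect [ 397.1 -284.4] [58.5 56.1] 83.2 mean [ 387.8 -278.6]
knob 30 px [311. 123.] z85 58.7 rect [756.5  17.1] [12.4 22.9] 1.9 mean [757.   16.5]
knob 32 px [457. 159.] z85 58.5 rect [ 662.1 -393.6] [30.4 10.3] 25.6 mean [ 661.6 -394.3]
knob 23 px [490. 186.] z85 59.5 rect [ 585.4 -480.7] [35.8  5.4] 78.6 mean [ 585.8 -479.9]
knob 79 px [431. 218.] z85 51.8 rect [ 492.5 -315.4] [21.8 25.4
[... 774 characters left out ...]
9 142.4]
knob 37 px [339. 122.] z85 56.9 rect [ 585.8 -472. ] [77.9 18.1] 79.8 mean [ 587.7 -469.2]
knob 27 px [306. 124.] z85 56.8 rect [ 669.9 -377.3] [37.3 34.8] 50.1 mean [ 669.9 -381.8]
knob 25 px [322. 126.] z85 50.7 rect [ 624.9 -415.8] [67.9 12.1] 42.5 mean [ 625.5 -414.8]
knob 39 px [344. 147.] z85 51.1 rect [ 490.7 -306.6] [22.9 44.2] 24.8 mean [ 491.2 -306.8]
knob 39 px [367. 158.] z85 51.1 rect [ 393.9 -274.5] [24. 34.] 0.4 mean [ 394.6 -275. ]
knob 52 px [300. 198.] z85 51.1 rect [457.4  47.5] [23.8 30.7] 1.6 mean [457.5  47.9]
knob 59 px [282. 213.] z85 51.0 rect [461.  138.2] [31.1 28.2] 86.2 mean [461.4 137. ]
top [133.5, 44.2, -45.9, -136.0]
side [133.8, 44.5, -45.9, -135.2]
```

```bash
python3 -m handwheel '0 -0.04 -0.5 0 0.36; 0 0 -0.8 0 0.36; 0 0 -0.8 0 0.36; 0 0 -0.25 0 0.36; 0 0 -0.05 0 0.36; 0 0 0 0 0.36; 0 0 0 0 0.8; 0 0 0 0 0.8; 0 0 0 0 0.8; 0 0 0 0 0.8; 0 0 0 0 0.8; 0 0 0 0 0.8' 25
```

```text
clock: 22.27
eef_pos: [399.2, -284.4, 21.3]
eef_rot: [3.141, -0.001, -0.094]
wrist_force: [0.6, 0.8, 3.5]
finger_gap: 23.8
finger_force: 24.2
```

```bash
python3 -m handwheel '0 0 0.5 0 0.8; 0 0 0.7 0 0.8; 0 0.6 0 0.5 0.8; 0.3 0.9 0 0 0.8; 0.3 0.9 0 0 0.8; 0.3 0.9 0 0 0.8; 0.3 0.9 0 0 0.8; 0 0.9 0 0 0.8; 0 0.6 0 0 0.8; 0 0.11 0 0 0.8; 0 0 0 0 0.8; 0 0 0 0 0.8'; python3 -m handwheel '0 0 -0.6 0 0.8; 0 0 -0.4 0 0.8; 0 0 -0.19 0 0.8; 0 0 0 0 0.8; 0 0 0 0 0.8; 0 0 0 0 0.8'
```

```text
clock: 23.27
eef_pos: [447.0, -52.0, 68.9]
eef_rot: [3.141, -0.0, -0.05]
wrist_force: [0.3, -0.3, -1.1]
finger_gap: 24.0
finger_force: 25.0
clock: 23.77
eef_pos: [447.1, -52.3, 21.5]
eef_rot: [3.142, -0.0, -0.051]
wrist_force: [-0.5, 0.4, -1.3]
finger_gap: 23.7
finger_force: 25.0
```

```bash
python3 -m handwheel '0.1 0 0 0 0.8; 0.1 0 0 0 0.8; 0 0 0 0 0.8; 0 0 0 0 0.8' | grep -E "pos|wrist"; python3 -m handwheel '0.05 0 0 0 0.8; 0 0 0 0 0.8; 0 0 0 0 0.8' | grep -E "pos|wrist";python3 -m handwheel '0.03 0 0 0 0.8; 0 0 0 0 0.8; 0 0 0 0 0.8' | grep -E "pos|wrist"
```

```text
eef_pos: [455.2, -51.7, 21.3]
wrist_force: [0.2, -0.3, -0.8]
eef_pos: [457.0, -51.6, 21.3]
wrist_force: [0.4, 0.3, -1.0]
eef_pos: [458.2, -51.6, 21.3]
wrist_force: [-0.6, -0.5, -1.9]
```

```bash
python3 -m handwheel '0.03 -0.015 -0.005 0 0.8; 0 0 0 0 0.8; 0 0 0 0 0.8' | grep -E "pos|wrist";python3 -m handwheel '0.03 0 0 0 0.8; 0 0 0 0 0.8; 0 0 0 0 0.8' | grep -E "pos|wrist"
```

```text
eef_pos: [459.0, -52.2, 20.9]
wrist_force: [-4.0, 1.5, -0.3]
eef_pos: [459.1, -52.1, 20.7]
wrist_force: [-11.7, 0.2, 5.7]
```

```bash
python3 -m handwheel '0 0 0 0 0.5; 0 0 0 0 0.5; 0 0 0 0 0.4; 0 0 0.4 0 0.36; 0 0 0.8 0 0.36; 0 0 0.8 0 0.36; 0 -0.8 0.4 -0.4 0.36; 0 -0.9 0 0 0.36; 0.2 -0.9 0 0 0.36; 0.3 -0.9 0 0 0.36; 0.3 -0.9 0 0 0.36; 0.1 -0.9 0 0 0.36'|grep eef; python3 -m handwheel '0 -0.9 0 0 0.36; 0 -0.4 0 0 0.36; 0 0 0 0 0.36; 0 0 0 0 0.36'; python3 a.py | grep -E "^(top|side|knob|brown)"
```

```text
eef_pos: [497.5, -266.3, 117.3]
eef_rot: [3.141, -0.001, -0.085]
clock: 26.43
eef_pos: [496.4, -316.6, 116.7]
eef_rot: [-3.141, 0.0, -0.086]
wrist_force: [0.1, 0.8, -0.9]
finger_gap: 60.1
finger_force: 0.0
top counter z 3.784477858456171
brown 24 px [312. 123.] z85 60.0 rect [757.3  15. ] [20.1 11.3] 76.8 mean [756.9  15.8]
brown 361 px [426. 219.] z85 48.0 rect [ 488.5 -303.5] [57.  55.4] 82.5 mean [ 485.6 -302.8]
brown 381 px [269. 224.] z85 48.7 rect [458.7 126.8] [52.7 55.3] 87.2 mean [458.5 126.6]
brown 385 px [300. 227.] z85 48.2 rect [454.7  40.4] [55.4 51.9] 0.9 mean [454.4  40. ]
brown 386 px [332. 229.] z85 48.5 rect [450.9 -46. ] [54.  54.4] 88.1 mean [450.8 -46.3]
knob 29 px [312. 123.] z85 58.3 rect [756.7  15.6] [12.4 20.1] 1.9 mean [756.7  15.7]
knob 34 px [458. 160.] z85 58.7 rect [ 659.8 -395.6] [36.2  9.2] 22.3 mean [ 661.3 -394.8]
knob 74 px [431. 218.] z85 51.7 rect [ 492.6 -315.4] [21.8 25.4] 87.1 mean [ 492.7 -315.6]
knob 74 px [268. 222.] z85 52.3 rect [463.2 129.6] [24.9 21.9] 2.0 mean [462.4 129. ]
knob 77 px [301. 226.] z85 51.9 rect [458.1  39.4] [24.8 21.8
[... 337 characters left out ...]
7 px [316. 200.] z85 17.8 rect [439.5 -19.1] [17.2 36.9] 27.4 mean [439.1 -17.4]
brown 142 px [280. 222.] z85 46.6 rect [450.  166.8] [ 34.9 104.3] 33.1 mean [446.3 165.5]
brown 44 px [291. 223.] z85 17.2 rect [441.4 118.1] [24.  42.1] 32.8 mean [441.4 120.9]
knob 43 px [307. 124.] z85 58.7 rect [ 670.9 -385.8] [47.9 41.6] 14.1 mean [ 668.7 -382.1]
knob 35 px [343. 147.] z85 51.9 rect [ 491.6 -308.4] [22.9 36.9] 25.4 mean [ 492.  -307.6]
knob 45 px [316. 185.] z85 51.5 rect [452.7 -39. ] [24.7 35.4] 1.4 mean [451.9 -39.9]
knob 53 px [300. 198.] z85 51.7 rect [456.9  48.9] [23.7 32. ] 2.3 mean [457.1  48.6]
knob 57 px [282. 213.] z85 51.1 rect [461.9 137.5] [29.6 26.1] 86.2 mean [461.5 136.4]
```

Spacing in the row is even. Pick the last stamp.

```bash
python3 -m handwheel '-0.03 0 -0.5 0 0.36; 0 0 -0.8 0 0.36; 0 0 -0.8 0 0.36; 0 0 -0.25 0 0.36; 0 0 -0.05 0 0.36; 0 0 0 0 0.36; 0 0 0 0 0.8; 0 0 0 0 0.8; 0 0 0 0 0.8; 0 0 0 0 0.8; 0 0 0 0 0.8; 0 0 0 0 0.8' 25; python3 -m handwheel '0 0 0.5 0 0.8; 0 0 0.7 0 0.8; -0.1 0.6 0 0.4 0.8; -0.3 0.8 0 0 0.8; -0.4 0.8 0 0 0.8; -0.4 0.8 0 0 0.8; -0.12 0.8 0 0 0.8; 0 0.5 0 0 0.8; 0 0.06 0 0 0.8; 0 0 0 0 0.8; 0 0 0 0 0.8'
```

```text
clock: 27.53
eef_pos: [495.5, -316.5, 21.5]
eef_rot: [3.141, -0.001, -0.085]
wrist_force: [-0.9, -0.5, 5.6]
finger_gap: 23.7
finger_force: 24.3
clock: 28.45
eef_pos: [442.8, -142.3, 69.2]
eef_rot: [3.141, -0.0, -0.05]
wrist_force: [0.2, 0.4, -1.5]
finger_gap: 24.1
finger_force: 25.0
```

```bash
python3 -m handwheel '0 0 -0.6 0 0.8; 0 0 -0.4 0 0.8; 0 0 -0.19 0 0.8; 0 0 0 0 0.8; 0 0 0 0 0.8; 0.1 -0.005 0 0 0.8; 0.1 -0.005 0 0 0.8; 0 0 0 0 0.8; 0 0 0 0 0.8' | grep -E "pos|wrist|gap"; python3 -m handwheel '0.05 0 0 0 0.8; 0 0 0 0 0.8; 0 0 0 0 0.8' | grep -E "pos|wrist";python3 -m handwheel '0.03 0 0 0 0.8; 0 0 0 0 0.8; 0 0 0 0 0.8' | grep -E "pos|wrist"
```

```text
eef_pos: [450.9, -142.3, 21.6]
wrist_force: [-0.4, -0.3, -0.9]
finger_gap: 24.0
eef_pos: [452.6, -142.2, 21.4]
wrist_force: [0.2, 0.5, -0.8]
eef_pos: [452.7, -142.1, 21.2]
wrist_force: [-7.7, -0.6, 2.6]
```

```bash
python3 -m handwheel '0 0 0 0 0.5; 0 0 0 0 0.5; 0 0 0 0 0.4; 0 0 0.4 0 0.36; 0 0 0.8 0 0.36; 0 0 0.8 0 0.36; 0 -0.5 0.6 1 0.36; 0 -0.7 0 1 0.36; 0 -0.8 0 1 0.36; 0 -0.8 0 1 0.36; 0 -0.8 0 1 0.36; 0 0 0 1 0.36'|grep eef; python3 -m handwheel '0 0 0 1 0.36; 0 0 0 1 0.36; 0 0 0 1 0.36; 0 0 0 1 0.36; 0 0 0 1 0.36; 0 0 0 1 0.36; 0 0 0 1 0.36; 0 0 0 1 0.36; 0 0 0 1 0.36; 0 0 0 1 0.36; 0 0 0 1 0.36; 0 0 0 1 0.36'|grep eef; python3 c.py p5; python3 a.py | grep -E "^(top|side|knob|brown)";python3 l.py
```

```text
eef_pos: [453.5, -290.6, 125.5]
eef_rot: [3.14, -0.0, 0.475]
eef_pos: [453.9, -286.2, 125.5]
eef_rot: [3.141, 0.0, 1.525]
top counter z 2.928287701687964
brown 24 px [312. 123.] z85 59.5 rect [757.5  14.6] [20.9 11.3] 76.8 mean [756.6  15.2]
brown 380 px [269. 224.] z85 47.9 rect [458.7 126.9] [53.4 54.8] 87.1 mean [458.8 126.9]
brown 387 px [300. 227.] z85 48.1 rect [454.6  40.4] [55.4 51.9] 0.9 mean [454.1  39.9]
brown 392 px [332. 230.] z85 48.3 rect [450.6 -45.9] [54.5 54.2] 87.1 mean [450.6 -45.9]
brown 399 px [364. 232.] z85 47.6 rect [ 446.3 -132.7] [54.5 54. ] 88.8 mean [ 445.9 -133. ]
knob 26 px [311. 123.] z85 56.7 rect [757.5  16.9] [12.4 17.3] 1.9 mean [757.6  16.4]
knob 28 px [457. 158.] z85 58.9 rect [ 664. -393.] [26.3  7.9] 22.3 mean [ 664.2 -393.2]
knob 72 px [268. 222.] z85 52.0 rect [463.2 129.6] [25.  21.9] 2.1 mean [462.7 128.9]
knob 75 px [301. 225.] z85 52.1 rect [459.3  39.4] [22.3 21.8] 1.3 mean [458.8  39.9]
knob 79 px [334. 228.] z85 51.7 rect [454.2 -50.5] [22.6 21.8] 0.2 mean [454.3 -50.2]
knob 78 px [366. 231.] z85 51.7 rect [ 449.1 -138.8] [21.9 25.1] 2
[... 666 characters left out ...]
72.6 161.8]
brown 22 px [286. 230.] z85 16.7 rect [436.3 157.5] [12.2 31. ] 36.3 mean [437.4 157.7]
knob 25 px [336. 123.] z85 57.2 rect [ 589.5 -459.5] [52.4 17.7] 76.0 mean [ 590.4 -458.5]
knob 63 px [314. 125.] z85 55.8 rect [ 648.1 -395.7] [105.5  33.7] 17.3 mean [ 653.9 -392.5]
knob 42 px [331. 173.] z85 50.6 rect [ 448.6 -128.9] [24.  37.6] 25.9 mean [ 449.  -131.7]
knob 45 px [316. 185.] z85 51.3 rect [451.7 -41.8] [30.  28.2] 67.4 mean [452.5 -41. ]
knob 53 px [300. 198.] z85 51.2 rect [458.5  46.8] [24.8 31.6] 28.8 mean [457.3  47.6]
knob 63 px [282. 213.] z85 51.5 rect [460.9 138.4] [30.7 27.8] 82.2 mean [461. 138.]
top [133.6, 44.1, -46.0, -135.9]
side [133.9, 44.5, -45.8, -135.3]
```

View pics/p5c.png

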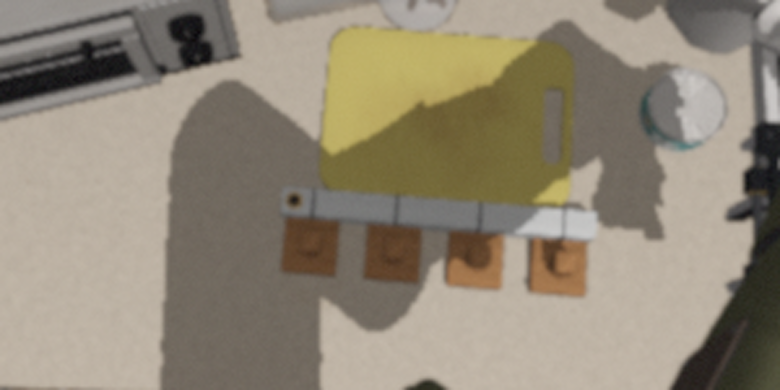

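View pics/p5sc.png

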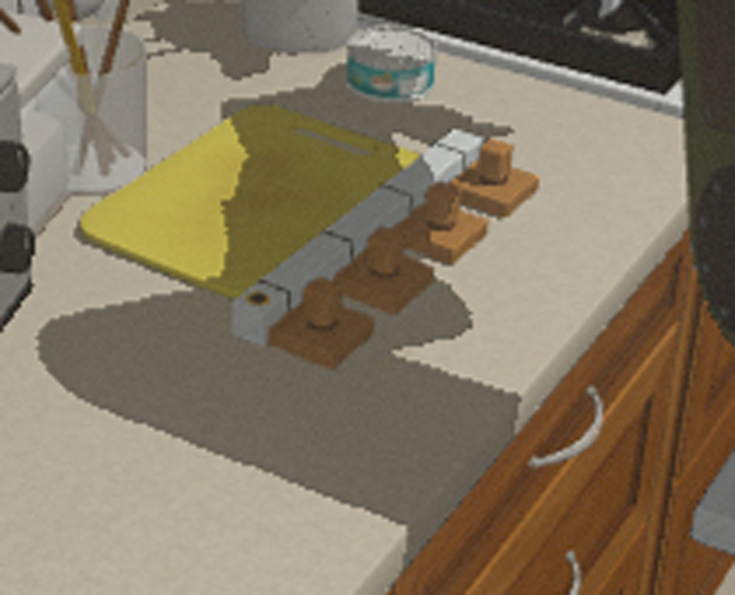

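```bash
python3 -m handwheel '0 0.6 0 -0.05 0.36; 0 0.9 0 0 0.36; 0 0.9 0 0 0.36; 0.2 0.9 0 0 0.36; 0.3 0.9 0 0 0.36; 0.3 0.9 0 0 0.36; 0.3 0.9 0 0 0.36; 0.17 0.7 0 0 0.36; 0 0.22 0 0 0.5; 0 0 0 0 0.5; 0 0 -0.5 0 0.5; 0 0 -0.8 0 0.5'; python3 -m handwheel '0 0 -0.8 0 0.5; 0 0 -0.2 0 0.5; 0 0 0 0 0.5; 0 0 0 0 0.5'
```

```text
clock: 33.0
eef_pos: [506.1, -10.6, 75.3]
eef_rot: [3.136, 0.0, 1.515]
wrist_force: [1.2, -0.4, -0.0]
finger_gap: 47.2
finger_force: 0.0
clock: 33.33
eef_pos: [504.9, -10.2, 34.5]
eef_rot: [3.141, 0.0, 1.515]
wrist_force: [-0.6, 0.3, 1.5]
finger_gap: 46.8
finger_force: 0.0
```

```bash
python3 -m handwheel '-0.01 0 -0.3 0.07 0.5; 0 0 -0.09 0 0.5; 0 0 0 0 0.5; 0 0 0 0 0.5'; python3 -m handwheel '0 0 0 0 0.62; 0 0 0 0 0.66; 0 0 0 0 0.68; 0 0 0 0 0.72; 0 0 0 0 0.8; 0 0 0 0 0.8' 15
```

```text
clock: 33.67
eef_pos: [504.7, -9.6, 19.0]
eef_rot: [3.14, 0.0, 1.522]
wrist_force: [-0.2, -0.1, 0.9]
finger_gap: 47.2
finger_force: 0.0
clock: 34.17
eef_pos: [504.3, -9.4, 18.2]
eef_rot: [3.141, 0.0, 1.522]
wrist_force: [-2.4, -0.2, 4.7]
finger_gap: 29.6
finger_force: 15.0
```

```bash
python3 -m handwheel '0 0 0 0 0.8; 0 0 0 0 0.8; 0 0 0.1 0 0.8; 0 0 0.15 0 0.8; 0 0 0.2 0 0.8; 0 0 0.3 0 0.8; 0 0 0.5 0 0.8; 0 0 0.8 0 0.8; 0 0 0.6 0 0.8; 0 0 0 0 0.8; 0 0 0 0 0.8' 35; python3 a.py | grep -E "^(top|knob|brown)"
```

```text
clock: 35.08
eef_pos: [504.5, -9.4, 125.2]
eef_rot: [3.139, 0.0, 1.522]
wrist_force: [-0.4, 0.5, -2.7]
finger_gap: 29.8
finger_force: 35.0
top counter z 2.6022839735885555
brown 22 px [312. 123.] z85 55.6 rect [759.4  14.7] [20.2 11.3] 76.8 mean [758.5  15.1]
brown 379 px [269. 225.] z85 47.5 rect [458.4 126.8] [53.2 55.1] 87.2 mean [458.3 126.7]
brown 234 px [297. 227.] z85 49.2 rect [455.2  50.7] [34.4 54.1] 86.8 mean [455.2  51.5]
knob 29 px [311. 123.] z85 52.9 rect [759.3  16.6] [12.5 23.1] 1.9 mean [759.   16.2]
knob 35 px [458. 160.] z85 58.0 rect [ 659.3 -396.3] [37.9  9.2] 22.4 mean [ 660.9 -395. ]
knob 21 px [489. 185.] z85 57.6 rect [ 587.4 -476.7] [35.7  4.7] 72.1 mean [ 587.  -477.8]
knob 73 px [268. 223.] z85 51.0 rect [462.  129.6] [22.2 21.9] 2.0 mean [462.5 128.9]
knob 56 px [300. 225.] z85 52.0 rect [459.3  42.1] [22.2 16.4] 1.3 mean [458.6  42.8]
brown 119 px [331. 180.] z85 44.0 rect [441.6 -99.8] [ 44.4 118. ] 22.3 mean [434.8 -95.1]
brown 69 px [316. 190.] z85 45.7 rect [446.8 -29.8] [30.9 62.5] 15.5 mean [446.3 -25.4]
brown 25 px [310. 197.] z85 15.5 rect [463.3 -26.8] [17.3 38.9] 1.1 mean [463.9 -22. ]
brown 32 px [300. 207.] z85 34.0 rect [448.1  59.9] [17. 35.] 21.1 mean [447.7  58.7]
brown 107 px [281. 223.] z85 24.0 rect [459.8 153.2] [53.7 70.6] 12.2 mean [461.2 146.4]
brown 32 px [291. 226.] z85 16.8 rect [433.8 130.7] [14.1 53. ] 18.4 mean [435.6 129.4]
knob 37 px [339. 121.] z85 58.7 rect [ 585.2 -469.7] [75.3 20.7] 79.9 mean [ 586.1 -469.5]
knob 41 px [331. 172.] z85 51.1 rect [ 448.3 -128.2] [23.9 37.2] 25.9 mean [ 448.9 -131.6]
knob 48 px [316. 185.] z85 50.7 rect [453.4 -43.5] [24.7 32.1] 2.1 mean [453.5 -43.4]
knob 55 px [300. 198.] z85 50.8 rect [457.6  48.4] [24.8 36.7] 28.8 mean [457.2  47.2]
knob 58 px [282. 213.] z85 51.7 rect [461.3 138.7] [25.8 30.5] 8.1 mean [460.7 138.3]
```

```bash
python3 -m handwheel '-0.4 0 0 0 0.8; -0.8 0 0 0 0.8; -0.9 0 0 0 0.8; -0.8 0 0 0 0.8; -0.2 0.3 0 0.1 0.8; 0 0.7 0 0.1 0.8; 0 0.9 0 0.1 0.8; 0 0.9 0 0.1 0.8; 0 0.9 0 0 0.8; 0 0.9 0 0 0.8; 0 0.9 0 0 0.8; 0 0.9 0 0 0.8'; python3 -m handwheel '0 0.8 0 0 0.8; 0 0.3 0 0 0.8; 0 0 0 0 0.8; 0 0 0 0 0.8'
```

```text
clock: 36.18
eef_pos: [379.1, 248.1, 122.7]
eef_rot: [-3.14, 0.001, 1.557]
wrist_force: [0.6, -1.2, -0.7]
finger_gap: 29.4
finger_force: 35.0
clock: 36.52
eef_pos: [379.6, 290.0, 122.8]
eef_rot: [-3.14, 0.001, 1.558]
wrist_force: [0.2, -0.9, -1.3]
finger_gap: 29.9
finger_force: 35.0
```

```bash
python3 -m handwheel '0 0 -0.6 0 0.8; 0 0 -0.8 0 0.8; 0 0 -0.6 0 0.8; 0 0 -0.4 0 0.8; 0 0 -0.1 0 0.8; 0 0 0 0 0.8; 0 0 0 0 0.8'; python3 -m handwheel '0 0 -0.06 0 0.8; 0 0 0 0 0.8; 0 0 0 0 0.8'
```

```text
clock: 37.1
eef_pos: [380.6, 290.0, 24.6]
eef_rot: [3.141, -0.0, 1.556]
wrist_force: [0.4, 0.6, -1.5]
finger_gap: 29.6
finger_force: 35.0
clock: 37.35
eef_pos: [380.4, 290.7, 22.1]
eef_rot: [3.141, -0.001, 1.557]
wrist_force: [-0.1, -0.4, -1.9]
finger_gap: 29.6
finger_force: 35.0
```

```bash
python3 -m handwheel '0 0 -0.06 0 0.8; 0 0 0 0 0.8; 0 0 0 0 0.8'|grep -E "pos|wrist"; python3 -m handwheel '0 0 -0.03 0 0.8; 0 0 0 0 0.8; 0 0 0 0 0.8'|grep -E "pos|wrist"
```

```text
eef_pos: [380.1, 290.6, 19.0]
wrist_force: [0.3, 0.3, -1.4]
eef_pos: [380.2, 290.7, 18.2]
wrist_force: [-2.1, -0.5, 6.0]
```

Set down (force reversed). Release, retreat up and away to the right, and look.

```bash
python3 -m handwheel '0 0 0 0 0.6; 0 0 0 0 0.5; 0 0 0 0 0.4; 0 0 0 0 0.36; 0 0 0.5 0 0.36; 0 0 0.9 0 0.36; 0 0 0.9 0 0.36; 0 0 0.9 0 0.36; 0 0 0.6 0 0.36; 0 -0.8 0 0 0.36; 0 -1 0 0 0.36; 0 -1 0 0 0.36' | grep eef; python3 -m handwheel '0 -1 0 0 0.36; 0 -1 0 0 0.36; 0 -1 0 0 0.36; 0 -1 0 0 0.36; 0 -1 0 0 0.36; 0 -1 0 0 0.36; 0 -1 0 0 0.36; 0 -1 0 0 0.36; 0 -1 0 0 0.36; 0 -1 0 0 0.36; 0 -1 0 0 0.36; 0 -1 0 0 0.36'|grep eef;  python3 -m handwheel '0 -0.5 0 0 0.36; 0 0 0 0 0.36; 0 0 0 0 0.36'|grep eef; python3 c.py p6; python3 a.py | grep -E "^(top|side|knob|brown|bar [0-9]{4})"
```

```text
eef_pos: [379.7, 177.6, 170.0]
eef_rot: [3.141, -0.0, 1.559]
eef_pos: [379.6, -303.5, 169.8]
eef_rot: [3.141, 0.0, 1.557]
eef_pos: [379.7, -321.9, 169.3]
eef_rot: [-3.141, -0.001, 1.556]
top counter z 2.3085745487801432
brown 27 px [312. 123.] z85 59.1 rect [757.4  13.6] [24.4 11.3] 76.8 mean [756.8  15.2]
brown 387 px [269. 225.] z85 47.1 rect [458.7 127.1] [54.2 55.4] 87.5 mean [458.5 127.1]
brown 389 px [300. 227.] z85 48.4 rect [454.5  40.5] [55.4 52. ] 0.9 mean [454.1  40.1]
brown 382 px [332. 230.] z85 48.1 rect [450.8 -45.7] [53.7 53.8] 85.4 mean [450.6 -46. ]
brown 406 px [364. 232.] z85 48.2 rect [ 446.6 -132.5] [54.5 54.7] 88.8 mean [ 446.1 -133. ]
knob 27 px [312. 123.] z85 56.2 rect [757.7  15.5] [12.4 20.1] 1.9 mean [757.7  15.4]
knob 31 px [457. 159.] z85 60.4 rect [ 659.7 -395.1] [35.   9.2] 19.7 mean [ 659.6 -394.5]
knob 34 px [486. 185.] z85 59.7 rect [ 588.4 -469.5] [48.   6.5] 73.5 mean [ 588.4 -469.4]
knob 69 px [268. 223.] z85 51.7 rect [461.9 129.5] [22.2 21.9] 2.0 mean [462.8 129.5]
knob 76 px [301. 226.] z85 51.5 rect [458.2  39.4] [24.8 21.8] 1.0 mean [458.7 
[... 932 characters left out ...]
[279. 229.] z85 17.0 rect [454.6 163. ] [20.4 27.5] 88.0 mean [455.8 163.8]
knob 50 px [335. 123.] z85 56.1 rect [ 591.1 -459.1] [107.4  22.5] 76.1 mean [ 591.7 -460.1]
knob 27 px [306. 125.] z85 58.0 rect [ 672.3 -378.8] [38.7 34.2] 28.1 mean [ 667.3 -380.2]
knob 43 px [331. 173.] z85 51.5 rect [ 447.9 -128.1] [22.6 37.9] 13.3 mean [ 448.5 -129.8]
knob 52 px [316. 185.] z85 51.9 rect [451.1 -40.1] [25.9 34.9] 28.0 mean [452.1 -40.1]
knob 54 px [300. 198.] z85 51.1 rect [457.4  47.4] [23.7 33.8] 2.3 mean [457.4  47.2]
knob 64 px [282. 212.] z85 50.8 rect [462.4 136.9] [30.8 27.9] 81.4 mean [462.1 136. ]
bar 1287 px [274. 266.] z85 33.9 rect [377.7 298.1] [345.1  34.2] 89.1 mean [377.7 310. ]
```

View pics/p6.png

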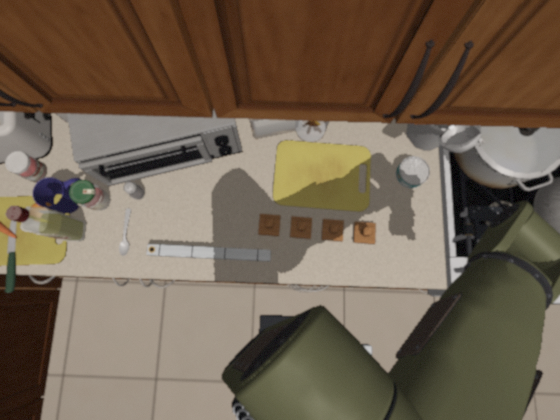

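View pics/p6sc.png

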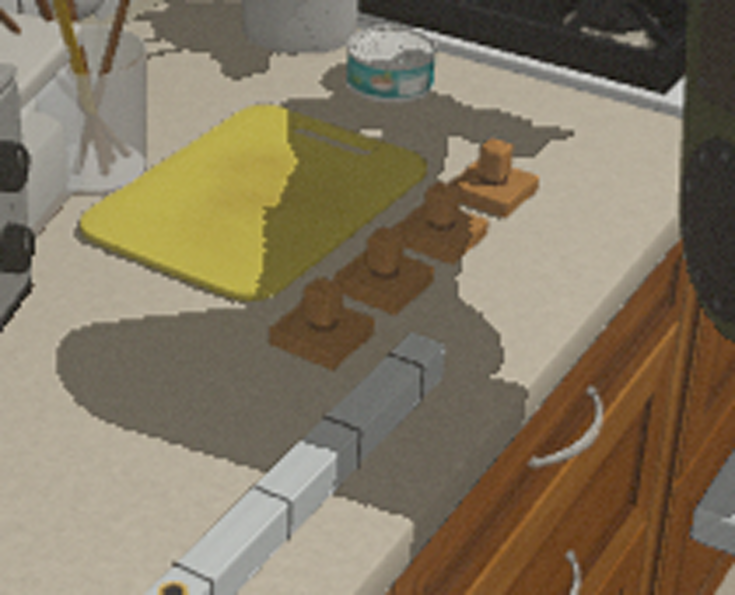

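The row of four stamps is straight and evenly spaced. They sit at about (269,225), (301,228), (333,230) and (365,232) px. The straightedge is back at (208,252) px, where it started, and the teaspoon, shaker and tin haven't moved.

```bash
python3 -c "
from cell import *
print(sign_off())"
```

```text
the job is handed in; nothing more can be done
None
```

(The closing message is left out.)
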